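# Unlock and shut the blue ring tray

## Task

On the jeweller's bench two pull-out trays stand locked in the extended position. Press the red release lever of the blue tray all the way down, then push the blue tray fully home into its housing. Leave the white tray and its lever as they are.

Things in the scene. Friction and masses are not known exactly. Their poses are not given: they have to be found in the camera images.
- blue_tray (a joint): Slide of the dark blue tray with rings in it, in m: 0 = fully home (hard stop), 0.13 to 0.14 = extended, as at the start. It goes into a beige housing (150 mm wide, 190 deep, 90 high), fixed to the bench beyond the tray seen from the robot. A catch stops it at 0.128 until the lever is down; then it slides with about 2 N of friction and stays where it is left.
- blue_front (a point): Middle of the top edge of the blue tray's front panel (142 mm wide, 64 high, 10 thick), on its outer face, which looks towards the robot; 70 mm above the bench. The flat panel reaches 64 mm down from here. Moves with the tray. Its x axis is level and points the way the tray goes in; y left seen from the robot, z up. The tray behind is 112 mm wide, 150 long.
- blue_lever (a joint): Release lever of the blue tray, in rad: 0 = up (locked, as at the start), 0.32 = all the way down (hard stop). The catch lets go from about 0.25. It takes about 3 N on the pad; it has no spring and stays where it is left.
- blue_pad (a point): Middle of the top of the blue tray's red lever pad (40 mm along x, 26 along y), 78 mm above the bench when up. It stands right of the tray seen from the robot: 100 mm from the tray's middle line, 65 mm in front of the housing's mouth. Pressed, it goes down about 20 mm, swinging about a level hinge 62 mm further from the robot. Axes as the tray's when up.
- white_tray (a joint): Slide of the other tray, of the same build and sizes but white, with metal strips in it; it stands beside the blue one, left or right of it. Same values; it must stay extended.
- white_lever (a joint): Release lever of the white tray, also with a red pad, on the right of the white tray seen from the robot. Same values; it must stay up.

How it is judged:
On the way:
1. the blue tray's lever is pressed down (value of joint blue_lever above 0.25 rad), for 0.1 s.
At the end, for the whole second after the job is handed in: The blue tray is home within 10 mm and at rest; the white tray is still extended (more than 115 mm out) and its lever still up (below 0.10 rad) (value of joint blue_tray below 0.01 m and velocity of joint blue_tray between -0.01 and 0.01 m/s and value of joint white_tray above 0.115 m and value of joint white_lever below 0.1 rad); the robot touches nothing.
It fails at once if the white tray's lever is pressed (value of joint white_lever above 0.15 rad).
It fails at once if the white tray is pushed in (value of joint white_tray below 0.11 m).
It also fails if it takes over 40 s, if anything falls off the work surface, if the arm or the gripper's body presses on something with over 40 N, if the wrist force passes 120 N, or if a joint passes its speed limit or range.

## Robot

A 6-joint arm with a two-finger parallel gripper is mounted at the origin on the work surface. World frame = base frame: x ahead of the robot, y to its left, z up, the work surface at z = 0. Lengths are in m, angles in rad, forces in N, time in s.
With the tool pointing down it reaches from about 0.35 to 0.875 m from the base axis. Payload 15.5 kg.
Tool frame: the origin (TCP) lies midway between the tips of the shut fingers; the grasp point (between the pads) lies bot.hold_point_z behind it (bot.hold_point_z is the distance from the TCP to the grasp point, in m); y points along the fingers, z is the direction in which the jaws open and shut, and the axes are right-handed (so a half turn about y gives the same grasp; the last joint's range is limited). The gripper opens to 85 mm and grips with 20 to 120 N. Pads are 22 mm wide; open, the fingers measure 114 mm over their backs; the gripper's body (76 mm by 85 mm) begins 54 mm behind the grasp point. The pads swing forward as they close: fully open they stand 13 mm farther back than shut.
Start: joints at [1.194, 0.494, 1.345, -0, 1.302, -0.096], TCP at [0.174, 0.6, 0.231] pointing down, gripper open.
Joint ranges: [-2.91, 2.91], [-0.82, 2.16], [0.22, 2.67], [-1.22, 4.37], [0.12, 2.79], [-3.08, 3.08]. Speed limits (rad/s): [1.89, 1.89, 2.57, 3.01, 3.01, 3.01].

## Interface

Orientations are given as a unit quaternion [x, y, z, w].
In Python, from workcell import telemetry, eyes, ticket, search_frame, silhouettes, bot gives the robot as it stands. The module is installed in compiled form; this text tells all that it offers.
- The arm moves only by the shell command python3 -m creep 'ROWS' [FORCE]. ROWS is JSON, one flat list of numbers, 7 for each row, row after row: the shift along the tool's x, y, z in units of 0.03 m (1.0 is 0.03 m), then the turn, a rotation vector about the tool's x, y, z in units of 4 degrees (1.0 is 4 degrees), then the closure, from 0 (fully open) to 1 (shut). In form: [x, y, z, wx, wy, wz, claw, x, y, z, wx, wy, wz, claw, ...]. A call has 1 to 12 rows; each row shifts and turns the commanded pose from where the row before left it, along the tool's axes as they then stand; what a row does not reach is not made up. A row lasts 1/12 s, in which the tool goes at most 41.7 mm and 7.16 degrees, less where a joint would pass 70% of its speed; a pose out of reach is approached as far as the arm can. A call with a number of a shift or a turn outside -1 to 1 is refused whole. A call with a gripper value outside its range is refused whole. The fingers move at their own pace and stop on an object; FORCE is the grip in N (left out, the last holds). Time passes only in rows, so rows that do not move let the fingers close. It gives the time, the measured TCP pose, the force and the opening at its end, in the units of the state.
- telemetry.state(): the state, without advancing time (a new reading comes with each control period).
- eyes.camera(name): name is "side" or "top" or "wrist"; returns a dict with "frame" (420x560x3 uint8, red, green, blue), "mtx" (3x3 intrinsics, pixels), "distortion" ([k1, k2, p1, p2, k3] as OpenCV has them; the pictures are not rectified), "world_to_cam" (4x4, takes a point from world to camera coordinates); the wrist camera has in their place "T_tool_cam" (4x4, takes a point from camera to tool coordinates, whose origin is the TCP and whose axes are the tool frame's). Camera axes: x right, y down, z forward; pixel columns grow to the right and rows downward; lengths in m; the calibration is good to about 2 mm. A picture is of the moment at which its call begins: read the wrist's pose just before it. There is no depth.
- ticket.close_job(): hands the job in, once; it reports no verdict.
Trained networks look in a picture, given as the dict that the camera call returned (one of the last four; its "shot" number tells which), for a name from the list of things; names that differ only in an ending like _2 or _b are one class to them, and where a whole thing is asked for, a point or a joint stands for the part that bears it (a point fixed in the world has none). Each returns a list of dicts, best first, with "score" (0 to 1); they miss things now and then, are a little off and sometimes report something else, mostly with a low value. They report only what shows in the picture. A call takes as long as a camera call.
- search_frame(target, picture): "extent" ([left, top, right, bottom] in pixels, round what is visible of it).
- silhouettes(target, picture): "pixels" (420x560 bool, what is visible of it) and "extent" ([left, top, right, bottom] in pixels, round what is visible of it).
The state is a dict: "clock": time; "q": joint angles; "qvel": joint speeds; "joint_efforts": joint torques, N m; "tcp_pos": TCP position; "orientation": TCP orientation; "ft_force": force on the tool from outside, world axes, zero at the start; "torque": the same for the moment, N m; "finger_gap": finger opening in m.
Only numpy, scipy, OpenCV 4.12 (cv2) and the standard library are available. Lean on these libraries where they do the work, as an engineer would, in place of code of your own. Each camera call takes 0.05 s, during which the arm holds its last target.

## Working session

There is one attempt and no reset: what is moved stays moved. The work goes in short steps, Python scripts to look and compute and a shell command to move; the robot and the scene stay as the last step left them, time stands still between calls to the robot, and variables do not carry over. Pictures are saved under pics/ and viewed, and the job is handed in when it is done.

```bash
mkdir -p pics
cat > h.py <<'E'
import numpy as np, cv2
from workcell import telemetry, eyes, ticket, search_frame, silhouettes, bot
def save(p,n): cv2.imwrite('pics/'+n, cv2.cvtColor(p['frame'],cv2.COLOR_RGB2BGR))
def ray(p,uv):
    n=cv2.undistortPoints(np.array([[uv]],float),p['mtx'],np.array(p['distortion'],float))[0,0]
    T=np.linalg.inv(p['world_to_cam']); d=T[:3,:3]@[n[0],n[1],1]; return T[:3,3],d
def atz(p,uv,z):
    o,d=ray(p,uv); return o+d*(z-o[2])/d[2]
def proj(p,X):
    T=np.array(p['world_to_cam']); r=cv2.Rodrigues(T[:3,:3])[0]
    return cv2.projectPoints(np.array(X,float).reshape(-1,3),r,T[:3,3],p['mtx'],np.array(p['distortion'],float))[0][:,0]
E
python3 - <<'E'
from h import *
s=telemetry.state();print({k:np.round(v,3) for k,v in s.items()})
for c in ['top','side']:
    p=eyes.camera(c);save(p,c+'0.png')
    for t in ['blue_tray','blue_front','blue_pad','blue_lever','white_tray','white_lever']:
        print(c,t,[(np.round(r['extent']),round(r['score'],2)) for r in search_frame(t,p)][:3])
E
```

```text
{'clock': np.float64(0.0), 'q': array([ 1.193,  0.494,  1.346,  0.   ,  1.303, -0.095]), 'qvel': array([ 0.   , -0.001,  0.   , -0.001, -0.   ,  0.002]), 'joint_efforts': array([-0.0000e+00, -8.8218e+01, -3.8387e+01, -0.0000e+00,  1.0000e-02,
        0.0000e+00]), 'tcp_pos': array([0.174, 0.6  , 0.231]), 'orientation': array([ 0.701, -0.099,  0.099, -0.7  ]), 'ft_force': array([-0.1  ,  0.166,  0.486]), 'torque': array([-0.018,  0.05 , -0.032]), 'finger_gap': np.float64(0.085)}
top blue_tray [(array([125., 210., 211., 295.]), 0.83)]
top blue_front [(array([123., 210., 208., 298.]), 0.65)]
top blue_pad [(array([205., 224., 233., 265.]), 0.65)]
top blue_lever [(array([201., 227., 228., 269.]), 0.72)]
top white_tray [(array([310., 200., 392., 289.]), 0.83)]
top white_lever [(array([391., 221., 414., 265.]), 0.75), (array([310., 200., 393., 289.]), 0.3)]
side blue_tray [(array([192., 128., 272., 196.]), 0.79)]
side blue_front [(array([193., 129., 273., 195.]), 0.79), (array([189., 262., 304., 363.]), 0.68)]
side blue_pad [(array([223., 171., 270., 196.]), 0.83)]
side blue_lever [(array([225., 175., 266., 196.]), 0.96)]
side white_tray [(array([189., 262., 302., 363.]), 0.89)]
side white_lever [(array([226., 348., 287., 385.]), 0.85)]
```

View pics/top0.png

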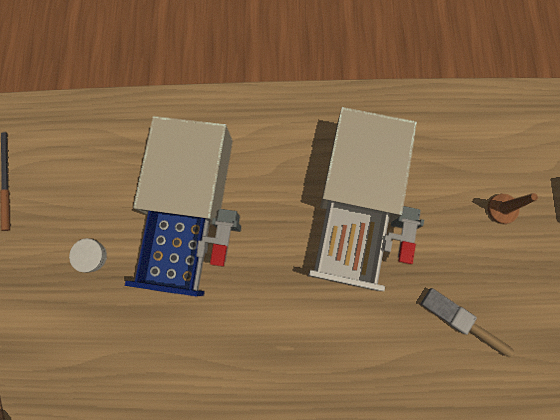

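View pics/side0.png

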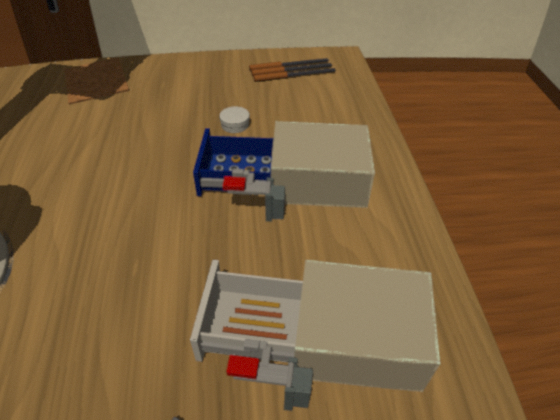

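The top view shows the blue tray on the left, with its front edge at about (126,285)-(203,294) and its red pad at about (218,255). The white tray is on the right, with its pad at (407,252). The side view agrees: the blue pad is at (235,183) and the white pad at (243,367).

Run:
```python
from h import *
t=eyes.camera('top');s=eyes.camera('side')
def red(p,box):
    f=p['frame'].astype(int);m=(f[...,0]>120)&(f[...,1]<50)&(f[...,2]<50)
    M=np.zeros_like(m);l,a,r,b=box;M[a:b,l:r]=m[a:b,l:r];return M
for p,box,n in [(t,(195,220,240,275),'t'),(s,(215,165,280,200),'s'),(t,(385,215,420,270),'tw')]:
    m=red(p,box);v,u=np.nonzero(m);print(n,len(u),u.mean(),v.mean(),cv2.minAreaRect(np.c_[u,v].astype(np.float32)))
    if n!='s':
        print(atz(p,(u.mean(),v.mean()),.078))
# housing top corners z=.09
C=[atz(t,c,.09) for c in [(153,118),(226,125),(210,217),(134,210)]];print(np.round(C,3))
C=np.array(C)
x1=(C[0]-C[3]);x2=C[1]-C[2];y1=C[3]-C[2];y2=C[0]-C[1]
print(np.linalg.norm([x1,x2,y1,y2],axis=1),[np.degrees(np.arctan2(a[1],a[0])) for a in (x1,x2)],[np.degrees(np.arctan2(-a[0],a[1])) for a in (y1,y2)])
F=[atz(t,c,.07) for c in [(126,285),(203,294)]];F=np.array(F);d=F[0]-F[1];print('front',F,F.mean(0),np.linalg.norm(d),np.degrees(np.arctan2(-d[0],d[1])))
# zoomed crop
c=t['frame'][190:310,110:250];cv2.imwrite('pics/z1.png',cv2.cvtColor(cv2.resize(c,None,fx=5,fy=5,interpolation=2),cv2.COLOR_RGB2BGR))
```

```text
t 270 217.98518518518517 254.5851851851852 ((217.9729766845703, 254.6621856689453), (13.31631851196289, 20.385475158691406), 9.462322235107422)
[0.55612211 0.11687271 0.078     ]
s 209 233.55502392344496 181.44976076555025 ((233.5, 181.0), (10.0, 21.0), 90.0)
tw 220 407.2590909090909 251.76363636363635 ((407.1486511230469, 252.1081085205078), (12.823122024536133, 20.54987335205078), 9.462321281433105)
[ 0.55597286 -0.23784526  0.078     ]
[[0.83  0.252 0.09 ]
 [0.81  0.103 0.09 ]
 [0.626 0.131 0.09 ]
 [0.642 0.279 0.09 ]]
[0.18980999 0.18632364 0.14874459 0.14952426] [np.float64(-8.240979706239758), np.float64(-8.506132572189635)] [np.float64(-6.213360056762965), np.float64(-7.561026457566253)]
front [[0.50065256 0.2948274  0.07      ]
 [0.48318066 0.14562707 0.07      ]] [0.49191661 0.22022724 0.07      ] 0.15021985951641711 -6.679126887113589
```

View pics/z1.png

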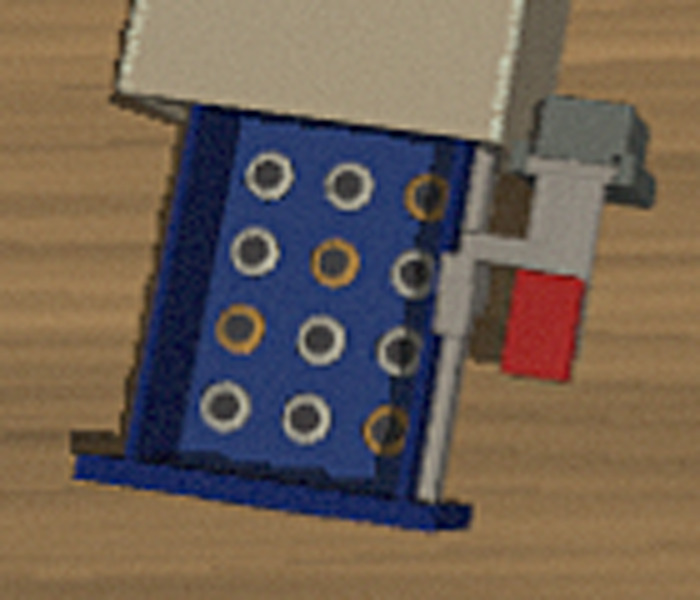

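Run:
```python
from h import *
from scipy.spatial.transform import Rotation as R
s=telemetry.state();M=R.from_quat(s['orientation']).as_matrix();print(np.round(M,3),bot.hold_point_z)
print('jaw heading',np.degrees(np.arctan2(M[1,2],M[0,2])))
t=eyes.camera('top');sd=eyes.camera('side')
P=[]
for p,uv in((t,(218,254.6)),(sd,(233.6,181.4))):
    n=cv2.undistortPoints(np.array([[uv]],float),p['mtx'],np.array(p['distortion'],float))[0].T
    P.append((p['world_to_cam'][:3],n))
X=cv2.triangulatePoints(np.array(P[0][0]),np.array(P[1][0]),P[0][1],P[1][1]);print('tri pad',X[:3,0]/X[3,0])
print(proj(sd,[[.556,.116,.078]]))
for tgt in ([.552,.1165,.11],):
    print(M.T@(np.array(tgt)-s['tcp_pos'])/.03)
```

```text
[[ 0.961  0.     0.278]
 [-0.278 -0.     0.961]
 [ 0.    -1.    -0.   ]] 0.0187
jaw heading 73.84914502157334
tri pad [0.55680366 0.11753326 0.07463403]
[[232.84216289 180.66705469]]
[ 16.59399561   4.04282243 -11.98461649]
```

```bash
python3 -m creep '[0,0,0,0,-0.7,0,1, 0,0,0,0,-0.7,0,1, 0,0,0,0,-0.7,0,1, 0.8,0,-0.8,0,0,0,1, 0.8,0,-0.8,0,0,0,1, 0.8,0,-0.8,0,0,0,1, 0.8,0,-0.8,0,0,0,1, 0.8,0,-0.8,0,0,0,1, 0.8,0,-0.8,0,0,0,1, 0.8,0,-0.8,0,0,0,1, 0.8,0,-0.8,0,0,0,1, 0.8,0,-0.8,0,0,0,1]'
python3 -m creep '[0.8,0,-0.8,0,0,0,1, 0.8,0,-0.8,0,0,0,1, 0.8,0,-0.8,0,0,0,1, 0.8,0,-0.8,0,0,0,1, 0.8,0,-0.8,0,0,0,1, 0.8,0,-0.8,0,0,0,1, 0.8,0,-0.8,0,0,0,1, 0.8,0,-0.8,0,0,0,1, 0.3,0,-0.3,0,0,0,1, 0,0,0,0,0,0,1, 0,0,0,0,0,0,1]'
cat > go.py <<'E'
from h import *
import sys
from scipy.spatial.transform import Rotation as R
s=telemetry.state();M=R.from_quat(s['orientation']).as_matrix()
print(s['clock'],s['tcp_pos'],'F',np.round(s['ft_force'],1),'gap',s['finger_gap'],'xhead',np.degrees(np.arctan2(M[1,0],M[0,0])))
print('units',np.round(M.T@(np.array(eval(sys.argv[1]))-s['tcp_pos'])/.03,2))
E
python3 go.py '[.553,.1165,.10]'
```

```text
clock: 1.9
tcp_pos: [0.3595, 0.3558, 0.2315]
orientation: [-0.705, 0.048, -0.048, 0.706]
ft_force: [1.2, 1.5, 0.2]
finger_gap: -0.0
clock: 2.82
tcp_pos: [0.5307, 0.1308, 0.2311]
orientation: [-0.705, 0.048, -0.048, 0.706]
ft_force: [0.1, 0.6, -0.6]
finger_gap: 0.0002
2.8167 [0.53069418 0.13080025 0.23113159] F [ 0.1  0.6 -0.6] gap 0.0001561254490877298 xhead -7.825484288102997
units [ 0.8   4.37 -0.37]
```

```bash
python3 -m creep '[0.8,0,-0.37,0,0,0,1, 0,0.8,0,0,0,0,1, 0,0.8,0,0,0,0,1, 0,0.8,0,0,0,0,1, 0,0.8,0,0,0,0,1, 0,0.6,0,0,0,0,1, 0,0.3,0,0,0,0,1, 0,0,0,0,0,0,1, 0,0,0,0,0,0,1]'
python3 go.py '[.553,.1165,.078]'
python3 - <<'E'
from h import *
for c in('top','side','wrist'):
    p=eyes.camera(c);save(p,c+'1.png')
a=cv2.imread('pics/top1.png')[190:310,130:270];b=cv2.imread('pics/side1.png')[100:220,170:310]
cv2.imwrite('pics/z2.png',np.hstack([cv2.resize(a,(400,343)),cv2.resize(b,(400,343))]))
E
```

```text
clock: 3.57
tcp_pos: [0.5528, 0.1175, 0.1087]
orientation: [-0.705, 0.048, -0.047, 0.706]
ft_force: [-0.9, -0.3, 0.4]
finger_gap: -0.0
3.5667 [0.55282605 0.11749351 0.10873611] F [-0.9 -0.3  0.4] gap -4.005082625678585e-05 xhead -7.694284086556836
units [ 0.01  1.02 -0.03]
```

View pics/z2.png

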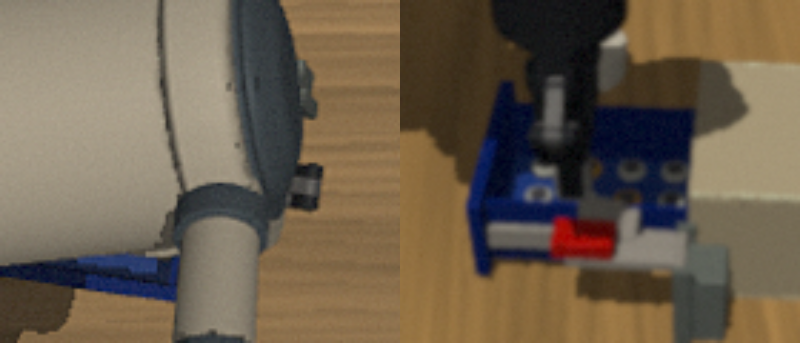

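View pics/wrist1.png

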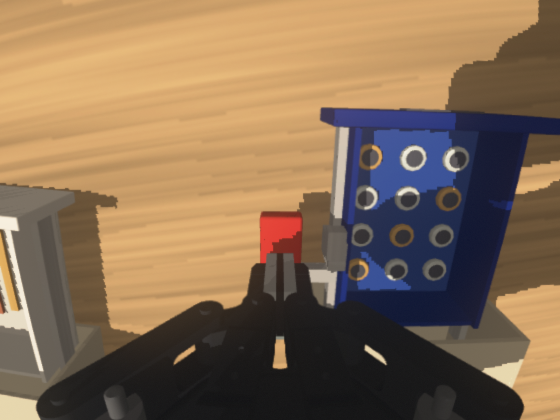

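Wrist view: the shut fingertips at (280,270) are in line with the red pad at (281,240). I'll press down in steps and watch the force.

```bash
python3 -m creep '[0,0.5,0,0,0,0,1, 0,0.4,0,0,0,0,1, 0,0.1,0,0,0,0,1, 0,0.1,0,0,0,0,1, 0,0,0,0,0,0,1]'
python3 -m creep '[0,0.15,0,0,0,0,1, 0,0.15,0,0,0,0,1, 0,0,0,0,0,0,1]'
python3 -m creep '[0,0.1,0,0,0,0,1, 0,0,0,0,0,0,1]'
```

```text
clock: 4.13
tcp_pos: [0.5531, 0.1168, 0.0756]
orientation: [-0.705, 0.048, -0.048, 0.706]
ft_force: [-0.5, -0.5, 0.4]
finger_gap: 0.0004
clock: 4.38
tcp_pos: [0.553, 0.1168, 0.0659]
orientation: [-0.705, 0.048, -0.048, 0.706]
ft_force: [-1.0, 0.7, 0.7]
finger_gap: -0.0001
clock: 4.55
tcp_pos: [0.5531, 0.1167, 0.063]
orientation: [0.705, -0.048, 0.048, -0.705]
ft_force: [-0.2, 1.0, 0.0]
finger_gap: 0.0001
```

```bash
python3 - <<'E'
from h import *
for c in('side','wrist'):
    p=eyes.camera(c);save(p,c+'2.png')
a=cv2.imread('pics/wrist2.png')[150:330,180:420];b=cv2.imread('pics/side2.png')[100:220,170:310]
cv2.imwrite('pics/z3.png',np.hstack([cv2.resize(a,(400,300)),cv2.resize(b,(350,300))]))
E
python3 go.py '[.553,.1165,.06]'
```

```text
4.65 [0.55325923 0.11670313 0.06325225] F [ 0.6 -0.3  0.5] gap 0.00030851918776075165 xhead -7.7430604241770915
units [-0.01  0.11 -0.01]
```

View pics/z3.png

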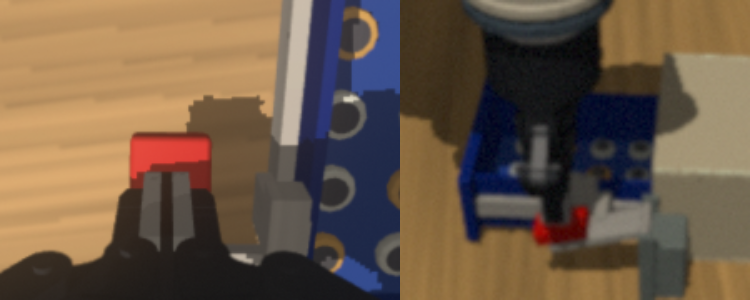

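The side view shows the lever tilted down under the fingers. I'll keep going until it reaches the hard stop.

```bash
python3 -m creep '[0,0.08,0,0,0,0,1, 0,0,0,0,0,0,1]'
python3 -m creep '[0,0.06,0,0,0,0,1, 0,0,0,0,0,0,1]'
python3 -m creep '[0,0.06,0,0,0,0,1, 0,0,0,0,0,0,1]'
```

```text
clock: 4.82
tcp_pos: [0.5533, 0.1167, 0.0607]
orientation: [0.705, -0.048, 0.048, -0.705]
ft_force: [0.8, -0.1, 1.2]
finger_gap: -0.0001
clock: 4.98
tcp_pos: [0.5535, 0.1167, 0.0592]
orientation: [-0.705, 0.047, -0.048, 0.706]
ft_force: [-2.5, -1.6, 9.6]
finger_gap: -0.0002
clock: 5.15
tcp_pos: [0.5536, 0.1167, 0.0583]
orientation: [-0.705, 0.047, -0.048, 0.706]
ft_force: [-5.4, -1.4, 27.4]
finger_gap: 0.0001
```

The force climbed steeply to 27 N, so the lever is at the hard stop. Next I lift and move in front of the blue panel.

```bash
python3 -m creep '[0,0,0,0,0,0,1, 0,-0.3,0,0,0,0,1, 0,-0.8,0,0,0,0,1, 0,-0.9,0,0,0,0,1, 0,-0.9,0,0,0,0,1, 0,-0.6,0,0,0,0,1, 0,0,0,0,0,0,1]'
python3 go.py '[.447,.226,.16]'
python3 - <<'E'
from h import *
for c in('side','wrist'):
    p=eyes.camera(c);save(p,c+'3.png')
a=cv2.imread('pics/wrist3.png');b=cv2.imread('pics/side3.png')[100:220,170:310]
cv2.imwrite('pics/z4.png',np.hstack([cv2.resize(a,(400,300)),cv2.resize(b,(350,300))]))
E
```

```text
clock: 5.73
tcp_pos: [0.5549, 0.1169, 0.166]
orientation: [-0.705, 0.046, -0.05, 0.706]
ft_force: [0.4, -0.0, -0.7]
finger_gap: 0.0003
5.7333 [0.55492907 0.11694497 0.16596893] F [ 0.4 -0.  -0.7] gap 0.00032666553504271355 xhead -7.741153645040334
units [-4.06  0.18  3.12]
```

View pics/z4.png

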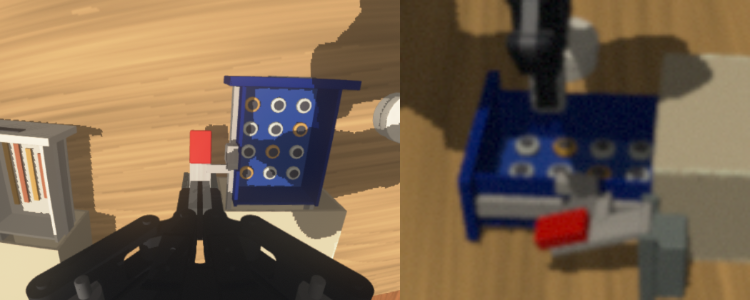

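The lever stays down in the side view, and the tray hasn't moved. I'll go back and left at this height, then come down in front of the panel.

```bash
python3 -m creep '[-0.8,0,0.6,0,0,0,1, -0.8,0,0.6,0,0,0,1, -0.8,0,0.6,0,0,0,1, -0.8,0,0.6,0,0,0,1, -0.8,0,0.7,0,0,0,1, 0,0,0,0,0,0,1, 0,0,0,0,0,0,1]'
python3 -m creep '[0,0.8,0,0,0,0,1, 0,0.8,0,0,0,0,1, 0,0.8,0,0,0,0,1, 0,0.8,0,0,0,0,1, 0,0.6,0,0,0,0,1, 0,0.2,0,0,0,0,1, 0,0,0,0,0,0,1, 0,0,0,0,0,0,1]'
python3 go.py '[.492,.2200,.045]'
python3 - <<'E'
from h import *
p=eyes.camera('wrist');save(p,'wrist4.png')
E
```

```text
clock: 6.42
tcp_pos: [0.4452, 0.2258, 0.1613]
orientation: [0.706, -0.048, 0.046, -0.705]
ft_force: [0.1, 0.1, 0.2]
finger_gap: 0.0001
clock: 7.08
tcp_pos: [0.4471, 0.2247, 0.0423]
orientation: [0.706, -0.048, 0.048, -0.705]
ft_force: [-0.2, 0.1, -0.5]
finger_gap: -0.0001
7.0833 [0.4470532  0.22468636 0.04233514] F [-0.2  0.1 -0.5] gap -8.97047817409521e-05 xhead -7.77731801969889
units [ 1.51 -0.09  0.05]
```

View pics/wrist4.png

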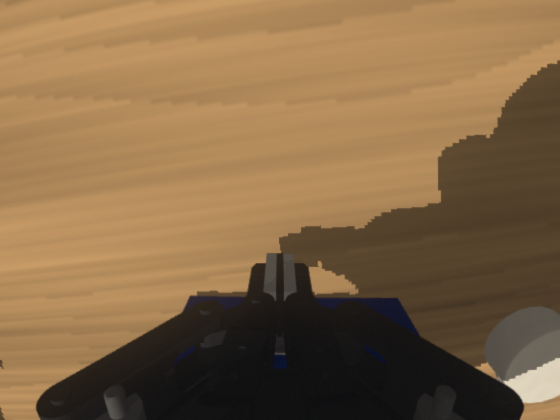

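The fingers are ahead of the panel and close to its middle (panel spans u 188-400, fingers at u 280). Now I push.

```bash
python3 -m creep '[0.4,-0.1,0,0,0,0,1, 0.4,0,0,0,0,0,1, 0.3,0,0,0,0,0,1, 0.3,0,0,0,0,0,1, 0.3,0,0,0,0,0,1, 0.3,0,0,0,0,0,1, 0,0,0,0,0,0,1]'
python3 -m creep '[0.35,0,0,0,0,0,1, 0.35,0,0,0,0,0,1, 0.35,0,0,0,0,0,1, 0.35,0,0,0,0,0,1, 0.35,0,0,0,0,0,1, 0.35,0,0,0,0,0,1, 0.35,0,0,0,0,0,1, 0.3,0,0,0,0,0,1, 0,0,0,0,0,0,1]'
python3 go.py '[.625,.2015,.045]'
python3 - <<'E'
from h import *
p=eyes.camera('side');save(p,'side5.png')
E
```

```text
clock: 7.72
tcp_pos: [0.5084, 0.2169, 0.0454]
orientation: [-0.705, 0.047, -0.049, 0.706]
ft_force: [0.6, 0.3, -0.3]
finger_gap: -0.0004
clock: 8.47
tcp_pos: [0.5905, 0.2058, 0.0455]
orientation: [-0.705, 0.047, -0.049, 0.706]
ft_force: [0.5, 0.5, 1.1]
finger_gap: 0.0001
8.4667 [0.59051262 0.20575448 0.04547719] F [0.5 0.5 1.1] gap 8.960206027795177e-05 xhead -7.779451218771145
units [1.16 0.02 0.02]
```

View pics/side5.png

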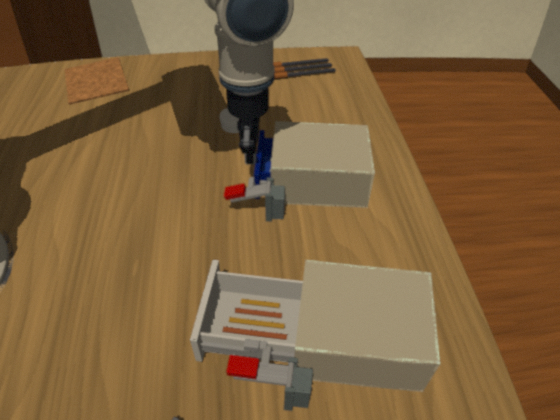

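The tray is nearly in, with its panel at about (263,158) and the housing mouth at u≈272. The white tray and its lever haven't changed. I'll finish in small steps until the stop.

```bash
python3 -m creep '[0.2,0,0,0,0,0,1, 0.2,0,0,0,0,0,1, 0.15,0,0,0,0,0,1, 0,0,0,0,0,0,1]'
python3 -m creep '[0.1,0,0,0,0,0,1, 0.1,0,0,0,0,0,1, 0,0,0,0,0,0,1]'
```

```text
clock: 8.85
tcp_pos: [0.6054, 0.2036, 0.0454]
orientation: [-0.705, 0.047, -0.048, 0.706]
ft_force: [-0.3, -0.5, 0.2]
finger_gap: -0.0002
clock: 9.1
tcp_pos: [0.6108, 0.2028, 0.0454]
orientation: [-0.705, 0.048, -0.048, 0.706]
ft_force: [0.0, -0.9, 0.1]
finger_gap: 0.0001
```

```bash
python3 -m creep '[0.1,0,0,0,0,0,1, 0,0,0,0,0,0,1]'
python3 -m creep '[0.1,0,0,0,0,0,1, 0,0,0,0,0,0,1]'
python3 -m creep '[0.08,0,0,0,0,0,1, 0,0,0,0,0,0,1]'
```

```text
clock: 9.27
tcp_pos: [0.6136, 0.2024, 0.0453]
orientation: [-0.705, 0.048, -0.048, 0.706]
ft_force: [-0.8, 0.0, -0.1]
finger_gap: -0.0001
clock: 9.43
tcp_pos: [0.6142, 0.2021, 0.045]
orientation: [0.706, -0.049, 0.046, -0.705]
ft_force: [-12.5, 2.6, 8.7]
finger_gap: 0.0002
clock: 9.6
tcp_pos: [0.6142, 0.202, 0.0449]
orientation: [0.706, -0.051, 0.045, -0.705]
ft_force: [-26.4, 5.5, 17.2]
finger_gap: 0.0001
```

Hard stop at TCP x = 0.614. With the 11 mm half finger width, that puts the panel face at 0.625, as expected for home. I'll back off and check.

```bash
python3 -m creep '[-0.3,0,0,0,0,0,1, -0.6,0,0,0,0,0,1, -0.8,0,0,0,0,0,1, -0.8,-0.3,0,0,0,0,1, -0.5,-0.8,0,0,0,0,1, 0,-0.9,0,0,0,0,1, 0,-0.9,0,0,0,0,1, 0,-0.9,0,0,0,0,1, -0.5,-0.5,0.5,0,0,0,1, -0.8,0,0.8,0,0,0,1, -0.8,0,0.8,0,0,0,1, -0.8,0,0.8,0,0,0,1]'
python3 -m creep '[-0.8,0,0.8,0,0,0,1, -0.8,0,0.8,0,0,0,1, -0.5,0,0.5,0,0,0,1, 0,0,0,0,0,0,1, 0,0,0,0,0,0,1]'
python3 - <<'E'
from h import *
for c in('top','side'):
    p=eyes.camera(c);save(p,c+'6.png')
    print(c,[(t,[(np.round(r['extent']),round(r['score'],2)) for r in search_frame(t,p)][:1]) for t in('blue_front','white_tray','white_lever')])
a=cv2.imread('pics/top6.png');b=cv2.imread('pics/side6.png')
cv2.imwrite('pics/z6.png',np.hstack([cv2.resize(a,(400,300)),cv2.resize(b,(400,300))]))
cv2.imwrite('pics/z7.png',cv2.resize(a[100:280,110:260],(500,600),interpolation=2))
E
```

```text
clock: 10.6
tcp_pos: [0.4544, 0.3127, 0.1749]
orientation: [-0.705, 0.048, -0.049, 0.706]
ft_force: [0.8, 0.6, 0.1]
finger_gap: -0.0003
clock: 11.02
tcp_pos: [0.4005, 0.3835, 0.1744]
orientation: [-0.705, 0.047, -0.047, 0.706]
ft_force: [0.3, 0.2, 0.8]
finger_gap: -0.0003
top [('blue_front', [(array([136., 212., 214., 230.]), 0.65)]), ('white_tray', [(array([309., 200., 394., 290.]), 0.95)]), ('white_lever', [(array([389., 222., 414., 263.]), 0.92)])]
side [('blue_front', [(array([266., 132., 275., 179.]), 0.61)]), ('white_tray', [(array([191., 261., 300., 364.]), 0.63)]), ('white_lever', [(array([227., 344., 292., 385.]), 0.9)])]
```

View pics/z6.png

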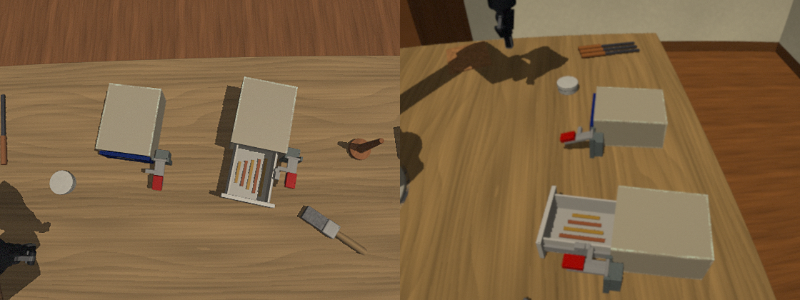

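View pics/z7.png

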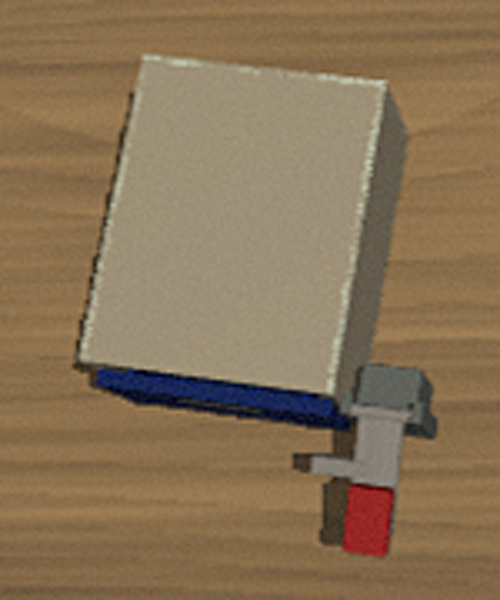

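The blue panel sits flush against the housing mouth, with only the panel's thickness showing. The white tray and its lever are unchanged, and the arm is clear.

```bash
python3 -c "
from workcell import ticket
print(ticket.close_job())"
```

```text
the job is handed in; nothing more can be done
None
```

The blue tray's lever is pressed down and the tray is pushed fully home. I handed the job in at about 11 s of the 40 s allowed; no verdict came back.

- **Lever:** I pressed the pad with shut fingers to its hard stop, where the force rose to 27 N. In the later pictures it stayed down.
- **Tray:** I pushed the panel until it hit the hard stop, at about 26 N back along the push. The fingers stopped at x = 0.614, which puts the panel face at about 0.625, where I had worked out home would be. The force sensor also showed about 17 N upward at the stop. I didn't find out why, but it was gone once I backed off.
- **Final check:** The last top and side pictures show the blue panel flush at the housing mouth. The white tray is still extended and its lever still up, both within a few pixels of where they started. The arm is clear of everything, with the wrist force near zero.

No check failed. The joint values can't be read directly, so these results come from the pictures, the forces and the fingertip position.

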